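# Set out the filling kit on its matching holders

## Robot

A 7-joint arm with a two-finger parallel gripper is mounted at the origin on a cart in front of the work surface, level with it; the furniture and walls round the work are solid. World frame = base frame: x ahead of the robot, y to its left, z up, the work surface at z = 0. Lengths are in m, angles in rad, forces in N, time in s.
With the tool pointing down it reaches from about 0.4 to 0.85 m from the base axis. Payload 10.4 kg.
Tool frame: the origin (TCP) lies midway between the tips of the shut fingers; the grasp point (between the pads) lies 19 mm behind it; z points along the fingers, y is the line along which they close (so a half turn about z gives the same grasp; the last joint's range is limited). The gripper opens to 85 mm and grips with 20 to 120 N. Pads are 22 mm wide; open, the fingers measure 114 mm over their backs; the gripper's body (76 mm by 85 mm) begins 54 mm behind the grasp point. The pads swing forward as they close: fully open they stand 13 mm farther back than shut.
Start: joints at [1.169, 0.332, -0.065, 1.46, 0.022, 1.35, -0.088], TCP at [0.231, -0.581, 0.231] pointing down, gripper open.
Joint ranges: [-2.6, 2.6], [-0.5, 2.12], [-1.47, 1.34], [0.16, 2.42], [-1.27, 4.41], [0.06, 2.06], [-2.6, 2.6]. Speed limits (rad/s): [2.22, 2.22, 2.79, 2.79, 3.14, 3.14, 3.14].

## Interface

Orientations are given as a rotation vector (axis times angle).
In Python, from plant import manip, viewer gives the robot as it stands.
- The arm moves only by the tool step_arm, never from a script. Its argument "moves" is a list of rows, each a list of 2 entries, a list of its own where there are three numbers: the shift along the tool's x, y, z scaled (see below), then the turn, a rotation vector about the tool's x, y, z scaled (see below). In form: [[[tx, ty, tz], [rx, ry, rz]], ...]. A call has 1 to 5 rows; each row is the pose to reach, as a shift and turn from the pose commanded when the call began, along the tool's axes at that moment, turning the shorter way round; what a row does not reach only later rows make up. The controller multiplies each number of a shift by 15 cm and each number of a turn by pi rad. A row lasts 1/12 s, in which the tool goes at most 41.7 mm and 7.16 degrees, less where a joint would pass 70% of its speed; a pose out of reach is approached as far as the arm can. A call with a number of a shift or a turn outside -1 to 1 is refused whole. A call with a gripper value outside its range is refused whole. "hand" is the finger opening in mm, from 0 to 85.4, set as the call begins (left out, the last holds). The fingers move at their own pace and stop on an object; "newtons" is the grip in N (left out, the last holds). Time passes only in rows, so rows that repeat a pose let the fingers close. It gives the time, the measured TCP pose, the force, the opening and the grip force at its end, in the units of the state.
- manip.get_state(): the state, without advancing time (a new reading comes with each control period).
- viewer.read_camera(name): name is "side" or "top" or "wrist"; returns a dict with "image" (384x512x3 uint8, red, green, blue), "range_z" (384x512 float32, m along the optical axis (not along the pixel's ray), 0 where there is no reading), "mtx" (3x3 intrinsics, pixels), "rvec" (rotation vector, rad) and "tvec" (3), from world to camera coordinates, as OpenCV has them. Camera axes: x right, y down, z forward; pixel columns grow to the right and rows downward; lengths in m; the calibration is good to about 2 mm. The wrist camera is an equidistant fisheye: a pixel r from the principal point sees the ray r / f radians off the axis. A picture is of the moment at which its call begins.
- manip.sign_off(): hands the job in; it is judged then, once.
The state is a dict: "time": time; "joints": joint angles; "joint_velocities": joint speeds; "joint_efforts": joint torques, N m; "ee_pos": TCP position; "eef_rot": TCP orientation; "force": force on the tool from outside, world axes, zero at the start; "ft_torque": the same for the moment, N m; "opening": opening from 0.0 (shut) to 1.0 (fully open); "finger_force": force on a finger pad.
Only numpy, scipy, OpenCV 4.12 (cv2) and the standard library are available. Lean on these libraries where they do the work, as an engineer would, in place of code of your own. Each camera call takes 0.05 s, during which the arm holds its last target. There are 200 camera calls.

## Task

Set out the student's filling kit, each thing lying or standing upright inside its own holder, along it and about in the middle: the pink jaw block in the red cradle, the white bur block in the blue cradle, the dark dropper bottle in the round black stand, and the green mixing slab on the grey plate, flat between its end rails. After the slab is on its plate, set the amber dish upright on the middle of the slab. Leave the white dropper bottle where it stands, and let go of everything.

Things in the scene. Friction and masses are not known exactly. Their poses are not given: they have to be found in the camera images.
- jaw_block: loose practice jaw block: pink base 22 (x) by 58 (y) by 20 high, with a row of six white teeth up to z 29 mm; 60 g. Origin: centre of the underside, z up. Its long side is y; either end may point either way. Grip the base across x.
- bur_block: loose white bur block: 30 (x) by 62 (y) by 16 mm high, eight thin coloured burs stand out of its top up to z 34 mm (they give no resistance); 70 g. Origin: centre of the underside, z up. Long side y; either way round. Grip the block across x.
- mixing_slab: loose green mixing slab, a flat rigid block 32 (x) by 42 (y) by 9 mm high with a lighter field on its top; 30 g. Origin: centre of the underside, z up. Long side y; either way round. Grip it across x with the fingertips.
- amber_dish: loose amber (orange-tinted) glass dish, waisted and round: diameter 32 at the rim (upper half), 28 at the foot, 25 mm high; 35 g. Origin: centre of the underside, z up. Grip round the rim. (A clear glass dish of the same shape is a fixed bystander.)
- dark_bottle: loose small dropper bottle, dark body with a red label and a white cap: body diameter 21, 40 mm high, cap diameter 16 up to z 58 mm; 14 g. Origin: centre of the underside, z up. Grip round the body.
- white_bottle: loose bystander, to be left alone: small dropper bottle of the same size (diameter 21, 58 mm high) with a white and pale blue body and a black cap. Origin: centre of the underside, z up. 
- jaw_cradle: fixed red rectangular cradle for the jaw block: outside 46 (x) by 82 (y) mm, floor at z 4 mm, inside 38 by 74 mm, with a lip 4 mm thick all round up to z 9 mm; black outline 22 by 58 on the floor. Origin: centre of the underside, z up. Long side y.
- bur_cradle: fixed blue rectangular cradle for the bur block: outside 54 (x) by 86 (y) mm, floor at z 4 mm, inside 46 by 78 mm, with a lip 4 mm thick all round up to z 9 mm; black outline 30 by 62 on the floor. Origin: centre of the underside, z up. Long side y.
- slab_plate: fixed grey plate for the mixing slab: 56 (x) by 66 (y) mm, floor at z 4 mm; end rails at both y ends (inside distance 58 mm, up to z 9 mm) turn round the corners as 10 mm long lips (48 mm apart in x), the middle 46 mm of the two x sides is open so that fingers can pass beside the slab; black outline 32 by 42 on the floor. Origin: centre of the underside, z up. The slab's long side lies along y.
- bottle_stand: fixed round black stand for the dark bottle: outside diameter 45, inside diameter 37, floor at z 4 mm, rim up to z 10 mm; white disc in the middle of the floor. Origin: centre of the underside, z up. 
Not all that is in view belongs to the job. What is shaped like the dark_bottle but purple is not meant.

How it is judged:
On the way, in this order (a step that is already met when the one before it is completed fails the run):
1. the mixing slab lies flat on the grey plate between its rails (horizontal distance between mixing_slab and slab_plate below 0.012 m and z of mixing_slab in the frame of slab_plate between 0.001 and 0.008 m and angle between mixing_slab's own z axis and vertical below 0.15 rad and angle between the y axis of mixing_slab and the y axis of slab_plate, either way round below 0.3 rad), for 0.2 s.
2. the amber dish stands on the middle of the slab, the slab on its plate (all of step 1 and horizontal distance between amber_dish and mixing_slab below 0.012 m and z of amber_dish in the frame of mixing_slab between 0.005 and 0.013 m and angle between amber_dish's own z axis and vertical below 0.15 rad), for 0.2 s.
At the end, for the whole second after the job is handed in: Jaw block, bur block, slab and dark bottle on the floors of their own holders and the amber dish on the slab: centres within 12 mm, upright within 0.15 rad, long sides of blocks and slab along their holders within 0.3 rad, all at rest; white bottle upright, within 20 mm of its place (all of step 2 and horizontal distance between jaw_block and jaw_cradle below 0.012 m and z of jaw_block in the frame of jaw_cradle between 0.001 and 0.008 m and angle between each of jaw_block, bur_block, dark_bottle, white_bottle's own z axis and vertical below 0.15 rad and angle between the y axis of jaw_block and the y axis of jaw_cradle, either way round below 0.3 rad and horizontal distance between bur_block and bur_cradle below 0.012 m and z of bur_block in the frame of bur_cradle between 0.001 and 0.008 m and angle between the y axis of bur_block and the y axis of bur_cradle, either way round below 0.3 rad and horizontal distance between dark_bottle and bottle_stand below 0.012 m and z of dark_bottle in the frame of bottle_stand between 0.001 and 0.008 m and linear speed of each of jaw_block, bur_block, mixing_slab, amber_dish, dark_bottle below 0.02 m/s and distance of white_bottle from where it was at the start of the episode below 0.02 m); the robot touches nothing.
It fails at once if the white bottle is moved or knocked over (distance of white_bottle from where it was at the start of the episode above 0.02 m or angle between white_bottle's own z axis and vertical above 0.4 rad).
It also fails if it takes over 120 s, if anything falls off the work surface, if the arm or the gripper's body presses on something with over 40 N, if the wrist force passes 120 N, or if a joint passes its speed limit or range.

## Working session

There is one attempt and no reset: what is moved stays moved. The work goes in short steps, Python scripts to look and compute and a tool call to move; the robot and the scene stay as the last step left them, time stands still between calls to the robot, and variables do not carry over. Pictures are saved under pics/ and viewed, at most 14 in all, crops included, and the job is handed in when it is done.

Besides the shell and the picture viewer there is one more tool, called after ">>>" in YAML: its name, and indented under it one key for each argument. step_arm: Moves the arm, as the interface text tells. Shifts and turns lie within -1 to 1; 1 stands for 15 cm of shift or pi rad of turn. Its arguments: {"type":"object","properties":{"moves":{"type":"array","items":{"type":"array"}},"hand":{"type":"number"},"newtons":{"type":"number"}},"required":["moves"]}

```bash
ls; mkdir -p pics
cat > h.py <<'E'
import numpy as np,cv2,sys
from plant import manip,viewer
def cam(n,fn=None):
    d=viewer.read_camera(n); np.savez(f'{n}.npz',**d)
    if fn: cv2.imwrite('pics/'+fn,d['image'][:,:,::-1])
    return d
def w(d,u,v,z=None):
    K=np.array(d['mtx']);R=cv2.Rodrigues(np.array(d['rvec'],float))[0];t=np.array(d['tvec']).ravel()
    r=np.linalg.inv(K)@[u,v,1]
    if z is None: p=r*d['range_z'][int(v),int(u)]; return R.T@(p-t)
    C=-R.T@t; q=R.T@r; return C+q*(z-C[2])/q[2]
E
python3 - <<'E'
from h import *
s=manip.get_state();print(s)
for n in('top','side'):
    d=cam(n); print(n,d['mtx'],d['rvec'],d['tvec'])
    cv2.imwrite(f'pics/{n}0.png',cv2.resize(d['image'][:,:,::-1],(800,600),interpolation=cv2.INTER_CUBIC))
E
```

```text
pics
{'time': 0.0, 'joints': array([ 1.169392  ,  0.33288992, -0.06465645,  1.46093941,  0.02161217,
        1.34990519, -0.08850778]), 'joint_velocities': array([ 0.00142895, -0.00071529,  0.00107551,  0.00101353, -0.00115928,
        0.00066787, -0.00103599]), 'joint_efforts': array([-1.85635158e-04, -6.25438786e+01,  4.91508131e-02, -3.91611850e+01,
        1.62352889e-02,  9.73721413e-03,  7.58334954e-05]), 'ee_pos': array([ 0.23095883, -0.58035592,  0.23050547]), 'eef_rot': array([-3.08404382e+00, -5.91170574e-01,  5.70134149e-04]), 'force': array([ 0.06126814,  0.49186963, -0.0947203 ]), 'ft_torque': array([ 0.05310505, -0.01218259,  0.04758376]), 'finger_force': 0.0, 'opening': 0.9986045654443192}
top [[499.4269427    0.         251.52831352]
 [  0.         499.4269427  192.86537863]
 [  0.           0.           1.        ]] [ 2.16171545 -2.14037605  0.11216507] [-0.24635204  0.50152069  1.04837244]
side [[455.38347721   0.         259.67263669]
 [  0.         455.38347721 187.84719246]
 [  0.           0.           1.        ]] [ 1.98355737 -0.42638679  0.30026826] [-0.58311987  0.02246634  0.99977179]
```

View pics/top0.png

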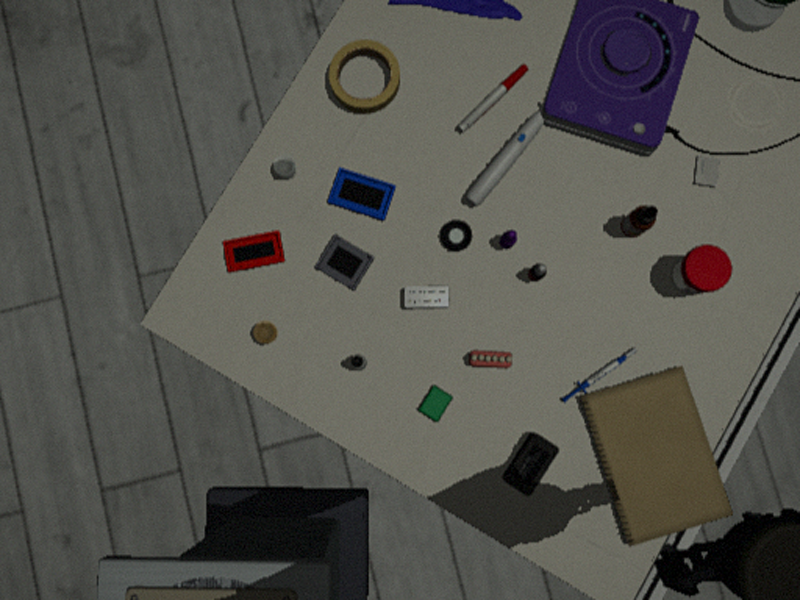

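View pics/side0.png

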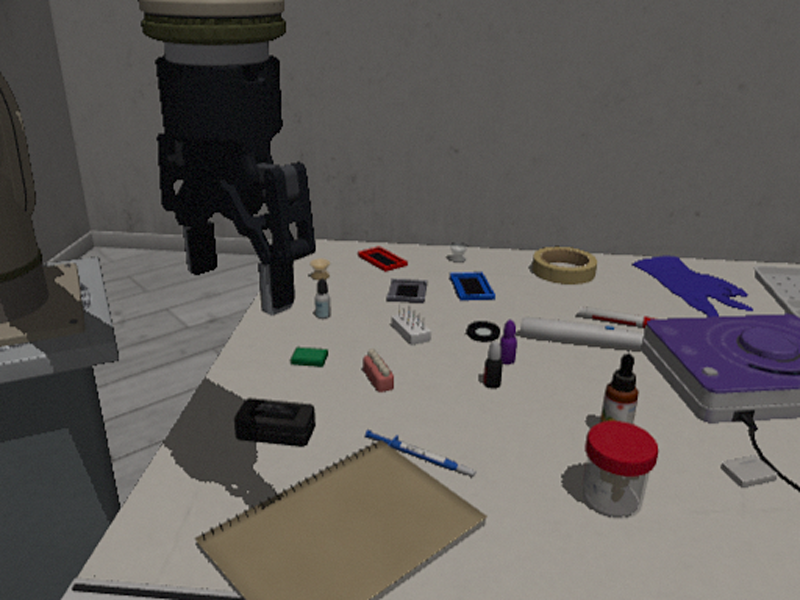

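Candidates (top picture, 800x600): 
- Dark bottle: white cap at (537,272). The purple bottle (508,239), black-capped white bottle (356,362) and large brown bottle (643,218) are not it.
- Amber dish: (264,333). The clear dish (283,168) is a bystander.
- Slab: green (435,403), and the only one. The black box (531,463) is not it.
- Jaw block: pink (490,359). Bur block: white (426,297).
- Holders: red (253,251), blue (362,194), grey (345,262), stand (456,235). The tape ring (364,75) is not the stand.

Next is a close crop to check these.

Run:
```python
from h import *
d=dict(np.load('top.npz'))
im=d['image'][95:275,130:370,::-1]
cv2.imwrite('pics/crop1.png',np.clip(cv2.resize(im,(800,600),interpolation=cv2.INTER_CUBIC)*1.5,0,255).astype(np.uint8))
hsv=cv2.cvtColor(d['image'],cv2.COLOR_RGB2HSV)
print(w(d,300,220),w(d,250,250))
# boxes by segmentation : (name, 800-seed, test z)
im=d['image'].astype(int);r,g,b=im[...,0],im[...,1],im[...,2]
M={'slab':((g>r*1.4)&(g>b*1.2),.009,(435,403)),'jaw':((r>g*1.25)&(r>b*1.2),.02,(490,359)),'red':((r>2*g)&(r>60),.009,(253,251)),'blue':((b>1.7*r)&(b>60),.009,(362,194)),
'amber':((r>1.35*b),.025,(264,333))}
for k,(m,z,c) in M.items():
    c=np.array(c)*.64;mm=np.zeros(m.shape,np.uint8);x,y=c.astype(int);mm[y-25:y+25,x-28:x+28]=m[y-25:y+25,x-28:x+28]
    n,l,st,_=cv2.connectedComponentsWithStats(mm);i=1+np.argmax(st[1:,4])
    v,u=np.nonzero(l==i)
    P=np.array([w(d,a,bb,z)[:2] for a,bb in zip(u,v)])
    R=cv2.minAreaRect((P*1000).astype(np.float32)); print(k,len(u),u.mean(),v.mean(),R,P.mean(0), [np.round(w(d,a,bb,z)[:2],4).tolist() for a,bb in cv2.boxPoints(cv2.minAreaRect(np.c_[u,v].astype(np.float32)))])
```

```text
[ 4.48318361e-01 -3.47919613e-01  2.69686928e-04] [ 0.381694  -0.2389791  0.0040895]
slab 280 278.27142857142854 257.9321428571429 ((365.4429626464844, -300.4728088378906), (31.921478271484375, 40.632930755615234), 57.11479187011719) [ 0.36531768 -0.30031328] [[0.3572, -0.2759], [0.3911, -0.2983], [0.3735, -0.3253], [0.3397, -0.3028]]
jaw 193 313.03108808290153 229.60621761658032 ((427.06982421875, -375.1029968261719), (57.888702392578125, 21.99236297607422), 87.72756958007812) [ 0.42659891 -0.37428579] [[0.4172, -0.3456], [0.4392, -0.3467], [0.4369, -0.4045], [0.4149, -0.4033]]
red 490 161.4551020408163 160.65102040816328 ((576.8619384765625, -41.215003967285156), (45.716888427734375, 81.63583374023438), 11.941723823547363) [ 0.57654864 -0.0403378 ] [[0.5906, 0.0043], [0.6076, -0.0763], [0.563, -0.0863], [0.5461, -0.0062]]
blue 501 230.46506986027944 123.58682634730539 ((661.8842163085938, -193.37388610839844), (85.89019775390625, 53.42722702026367), 72.5835189819336) [ 0.66184901 -0.19223015] [[0.6498, -0.1447], [0.7009, -0.1603], [0.6736, -0.242], [0.6228, -0.2261]]
amber 187 169.2673796791444 212.28877005347593 ((461.191650390625, -64.66465759277344), (30.303606033325195, 32.651695251464844), 0.5608168244361877) [ 0.46054296 -0.06419125] [[0.4762, -0.0479], [0.4765, -0.0805], [0.4462, -0.0813], [0.4459, -0.0489]]
```

View pics/crop1.png

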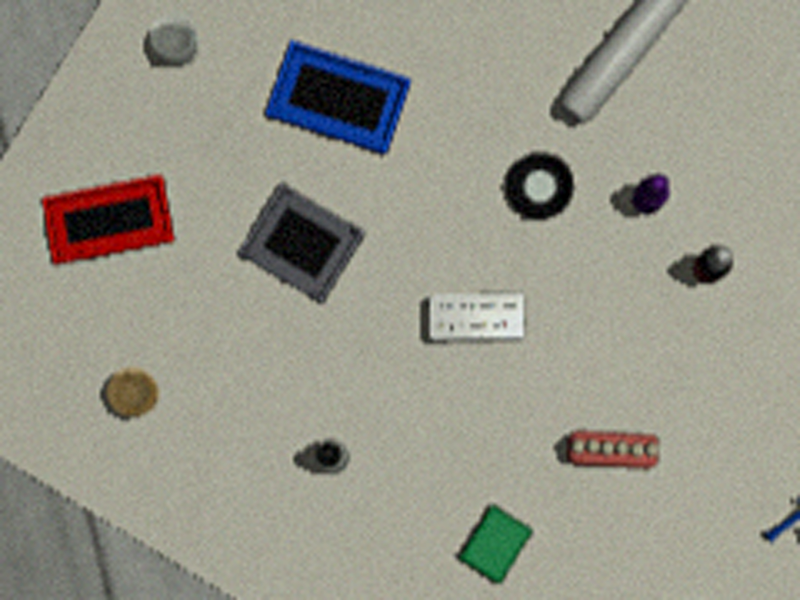

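Choices confirmed. In the crop, the dark bottle's white cap is at (720,257), the bur block's corners are about (430,292) to (524,339), the plate's corners are about (283,185), (363,237), (322,300) and (239,255), and the stand's disc is at (540,187).

```bash
cat >> h.py <<'E'
from scipy.spatial.transform import Rotation as Ro
def plan(x,y,z,ang=None):
    """shift (tool axes, scaled) and yaw turn to reach x,y,z with closing line at ang (deg)"""
    s=manip.get_state();R=Ro.from_rotvec(s['eef_rot']).as_matrix()
    a=np.degrees(np.arctan2(R[1,1],R[0,1])); d=0 if ang is None else (ang-a+90)%180-90
    G=Ro.from_euler('z',a+d,degrees=True).as_matrix()
    T=np.c_[np.cross(G[:,0],[0,0,-1]),G[:,0],[0,0,-1]]  # target axes
    rv=Ro.from_matrix(R.T@T).as_rotvec()
    e=np.array([x,y,z])-s['ee_pos']
    print('t%.1f'%s['time'],'pos',s['ee_pos'].round(4),'ang%.1f'%a,'j7 %.2f'%s['joints'][6],'open%.1f'%(s['opening']*85.4),'F',s['force'].round(1),'ff%.1f'%s['finger_force'])
    print(' shift now-axes',(R.T@e/.15).round(4),'shift after-turn-axes',(T.T@e/.15).round(4),'turn',(rv/np.pi).round(4),'dist rows %.1f turn rows %.1f'%(np.linalg.norm(e)/.0417,abs(d)/7.16))
E
python3 - <<'E'
from h import *
d=dict(np.load('top.npz'))
f=lambda p,z:w(d,(p[0]+.5)/3.3333-.5+130,(p[1]+.5)/3.3333-.5+95,z)[:2]
for n,z,C in(('plate',.007,[(283,185),(363,237),(322,300),(239,255)]),('bur',.016,[(430,292),(524,292),(524,339),(428,340)])):
    P=np.array([f(c,z) for c in C]); print(n,P.mean(0).round(4),[(np.linalg.norm(P[i]-P[i-1]).round(4),np.degrees(np.arctan2(*(P[i]-P[i-1])[::-1])).round(1)) for i in range(4)])
print('stand',f((538.5,187),.01),f((540.5,187),.004))
D=d['range_z']
for n,c in(('dark',(720,257)),('white',(328,453)),('purple',(655,188)),('amber',(131,392))):
    u0,v0=int(c[0]/3.333+130),int(c[1]/3.333+95)
    P=np.array([w(d,u,v) for u in range(u0-12,u0+12) for v in range(v0-12,v0+12) if D[v,u]>0])
    for lo,hi in((.01,.03),(.03,.045),(.05,.07)):
        q=P[(P[:,2]>lo)&(P[:,2]<hi)]
        if len(q): print(n,lo,len(q),q.mean(0).round(4),((q.max(0)+q.min(0))/2).round(4),q.max(0).round(3))
print('ray dir',[ (f((720,257),.058)),f((328,453),.058)])
E
```

```text
plate [ 0.5616 -0.1709] [(np.float64(0.0554), np.float64(-30.8)), (np.float64(0.0642), np.float64(-122.8)), (np.float64(0.0501), np.float64(148.0)), (np.float64(0.0631), np.float64(61.9))]
bur [ 0.5136 -0.287 ] [(np.float64(0.0317), np.float64(-1.8)), (np.float64(0.0616), np.float64(-89.5)), (np.float64(0.031), np.float64(-179.9)), (np.float64(0.0627), np.float64(91.1))]
stand [ 0.60084031 -0.32782237] [ 0.60210194 -0.32952962]
dark 0.01 23 [ 0.5441 -0.4353  0.0222] [ 0.5489 -0.4408  0.0202] [ 0.56 -0.43  0.03]
dark 0.03 36 [ 0.5455 -0.4379  0.0359] [ 0.548  -0.4408  0.0376] [ 0.557 -0.431  0.045]
dark 0.05 33 [ 0.5482 -0.4406  0.0555] [ 0.5491 -0.441   0.056 ] [ 0.556 -0.435  0.062]
white 0.01 8 [ 0.4181 -0.1949  0.0227] [ 0.4204 -0.194   0.0223] [ 0.43  -0.186  0.03 ]
white 0.03 32 [ 0.4198 -0.1952  0.034 ] [ 0.4212 -0.1933  0.0362] [ 0.43  -0.184  0.042]
white 0.05 38 [ 0.4212 -0.1938  0.0555] [ 0.4204 -0.1935  0.0554] [ 0.427 -0.187  0.061]
purple 0.01 22 [ 0.5894 -0.3967  0.0225] [ 0.5951 -0.3987  0.0219] [ 0.606 -0.39   0.03 ]
purple 0.03 35 [ 0.5914 -0.3984  0.0355] [ 0.5939 -0.4004  0.037 ] [ 0.602 -0.39   0.044]
purple 0.05 33 [ 0.5948 -0.4003  0.0549] [ 0.5944 -0.4009  0.057 ] [ 0.601 -0.395  0.064]
amber 0.01 168 [ 0.4623 -0.0628  0.0215] [ 0.4613 -0.0636  0.0202] [ 0.477 -0.048  0.03 ]
amber 0.03 1 [ 0.4498 -0.0542  0.0306] [ 0.4498 -0.0542  0.0306] [ 0.45  -0.054  0.031]
ray dir [array([ 0.54678725, -0.4391351 ]), array([ 0.42099176, -0.1939349 ])]
```

```bash
python3 -c "
from h import *
plan(.3654,-.3003,.08,57.1)"
```

```text
t0.1 pos [ 0.231  -0.5804  0.2306] ang-68.3 j7 -0.09 open85.4 F [-0.7 -0.5  0.2] ff0.0
 shift now-axes [ 1.5229 -1.402   1.0056] shift after-turn-axes [-0.262  -2.0542  1.0039] turn [-4.000e-04  2.000e-04  3.034e-01] dist rows 8.3 turn rows 7.6
```

>>> step_arm:
  moves:
    - [[0.76, -0.7, 0.2], [0, 0, 0.152]]
    - [[0.76, -0.7, 0.2], [0, 0, 0.152]]
    - [[0.76, -0.7, 0.2], [0, 0, 0.152]]
    - [[0.76, -0.7, 0.2], [0, 0, 0.152]]
    - [[0.76, -0.7, 0.2], [0, 0, 0.152]]
  hand: 48
  newtons: 30

```text
time: 0.52
ee_pos: [0.3021, -0.4343, 0.1999]
eef_rot: [-3.134, 0.156, 0.0]
force: [0.7, -0.2, -0.2]
opening: 0.567
finger_force: 0.0
```

```bash
python3 -c "
from h import *
plan(.3654,-.3003,.08,57.1)"
```

```text
t0.5 pos [ 0.3021 -0.4343  0.1999] ang-95.7 j7 -0.81 open48.4 F [ 0.7 -0.2 -0.2] ff0.0
 shift now-axes [ 0.3318 -0.928   0.8029] shift after-turn-axes [-0.1308 -0.9795  0.7996] turn [-0.0011  0.0004  0.1512] dist rows 4.6 turn rows 3.8
```

>>> step_arm:
  moves:
    - [[0.332, -0.928, 0.6], [0, 0, 0.151]]
    - [[0.332, -0.928, 0.6], [0, 0, 0.151]]
    - [[0.332, -0.928, 0.6], [0, 0, 0.151]]
    - [[0.332, -0.928, 0.6], [0, 0, 0.151]]
    - [[0.332, -0.928, 0.6], [0, 0, 0.151]]

```text
time: 0.93
ee_pos: [0.3622, -0.3021, 0.1086]
eef_rot: [-3.009, 0.893, 0.005]
force: [0.8, -0.0, -0.6]
opening: 0.563
finger_force: 0.0
```

Run:
```python
from h import *
d=cam('wrist'); cv2.imwrite('pics/w1.png',cv2.resize(d['image'][:,:,::-1],(800,600)))
plan(.3654,-.3003,.02,57.1)
```

```text
t1.0 pos [ 0.3624 -0.3015  0.1082] ang-122.6 j7 -1.57 open48.1 F [ 0.9  2.4 -1.7] ff0.0
 shift now-axes [ 0.0149 -0.0165  0.5881] shift after-turn-axes [ 0.0121 -0.0176  0.5881] turn [-0.0006  0.0015  0.0015] dist rows 2.1 turn rows 0.0
```

View pics/w1.png

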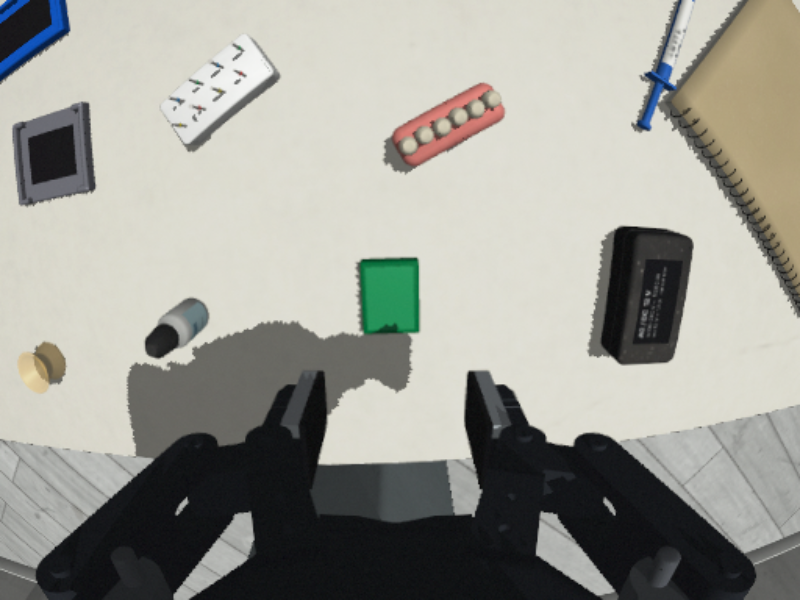

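The slab at (390,295) is square to the fingers at (310,400) and (480,400) and centred between them. Next I lower and feel for the table.

>>> step_arm:
  moves:
    - [[0.013, -0.017, 0.64], [0, 0, 0]]
    - [[0.013, -0.017, 0.64], [0, 0, 0]]
    - [[0.013, -0.017, 0.64], [0, 0, 0]]
    - [[0.013, -0.017, 0.64], [0, 0, 0]]
    - [[0.013, -0.017, 0.64], [0, 0, 0]]
  hand: 42

```text
time: 1.4
ee_pos: [0.3642, -0.3065, 0.0153]
eef_rot: [-3.013, 0.888, 0.002]
force: [0.6, -0.4, 0.7]
opening: 0.492
finger_force: 0.0
```

>>> step_arm:
  moves:
    - [[0, 0, 0.02], [0, 0, 0]]
    - [[0, 0, 0.04], [0, 0, 0]]
    - [[0, 0, 0.06], [0, 0, 0]]
    - [[0, 0, 0.06], [0, 0, 0]]

```text
time: 1.73
ee_pos: [0.3654, -0.307, 0.0071]
eef_rot: [3.013, -0.888, 0.003]
force: [0.0, 0.6, 3.9]
opening: 0.493
finger_force: 2.0
```

>>> step_arm:
  moves:
    - [[0, 0, -0.06], [0, 0, 0]]
    - [[0, 0, -0.06], [0, 0, 0]]
    - [[0, 0, -0.06], [0, 0, 0]]
  hand: 50

```text
time: 1.98
ee_pos: [0.365, -0.3067, 0.0162]
eef_rot: [3.013, -0.888, 0.002]
force: [-0.3, -0.7, 0.6]
opening: 0.585
finger_force: 0.0
```

Run:
```python
from h import *
d=cam('wrist'); cv2.imwrite('pics/w2.png',d['image'][100:384,130:400,::-1])
plan(.3654,-.3003,.01,57.1);print(manip.get_state()['joints'])
```

```text
t2.0 pos [ 0.3647 -0.3065  0.0158] ang-122.8 j7 -1.60 open49.8 F [-0.5  0.3  0. ] ff0.0
 shift now-axes [-0.0189 -0.0372  0.0386] shift after-turn-axes [-0.0189 -0.0372  0.0386] turn [ 0.0001 -0.0003  0.0003] dist rows 0.2 turn rows 0.0
[ 0.78231605  0.26729663 -0.19655505  2.05054538  0.07028401  0.82891966
 -1.59883301]
```

View pics/w2.png

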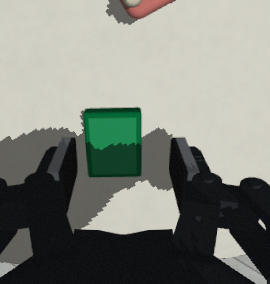

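The slab's centre is at column 112 and the fingers' midpoint is at 123, so the tool is about 6 mm off, as the pose reading says. I'm correcting that.

>>> step_arm:
  moves:
    - [[-0.019, -0.037, 0], [0, 0, 0]]
    - [[-0.019, -0.037, 0], [0, 0, 0]]
    - [[-0.019, -0.037, 0], [0, 0, 0]]

```text
time: 2.28
ee_pos: [0.3651, -0.2995, 0.0152]
eef_rot: [-3.014, 0.887, 0.001]
force: [0.8, -0.2, 0.2]
opening: 0.58
finger_force: 0.0
```

>>> step_arm:
  moves:
    - [[0, 0, 0.03], [0, 0, 0]]
    - [[0, 0, 0.06], [0, 0, 0]]
    - [[0, 0, 0.08], [0, 0, 0]]
    - [[0, 0, 0.08], [0, 0, 0]]
  hand: 42

```text
time: 2.62
ee_pos: [0.3646, -0.2998, 0.0023]
eef_rot: [-3.013, 0.888, 0.002]
force: [-0.1, -0.9, 0.2]
opening: 0.493
finger_force: 0.0
```

Run:
```python
from h import *
plan(.3654,-.3003,.002,57.1)
```

```text
t2.6 pos [ 0.3646 -0.2998  0.0023] ang-122.8 j7 -1.62 open42.1 F [-0.1 -0.9  0.2] ff0.0
 shift now-axes [0.0064 0.0001 0.0022] shift after-turn-axes [0.0064 0.0001 0.0023] turn [-0.      0.0005  0.0003] dist rows 0.0 turn rows 0.0
```

>>> step_arm:
  moves:
    - [[0.006, 0, 0.012], [0, 0, 0]]
    - [[0.006, 0, 0.012], [0, 0, 0]]

```text
time: 2.78
ee_pos: [0.3659, -0.3006, 0.0012]
eef_rot: [-3.013, 0.888, 0.0]
force: [-0.9, 0.2, -0.2]
opening: 0.492
finger_force: 0.0
```

>>> step_arm:
  moves:
    - [[0, 0, 0], [0, 0, 0]]
    - [[0, 0, 0], [0, 0, 0]]
    - [[0, 0, 0], [0, 0, 0]]
    - [[0, 0, 0], [0, 0, 0]]
  hand: 25
  newtons: 30

```text
time: 3.12
ee_pos: [0.3661, -0.3007, 0.0017]
eef_rot: [3.013, -0.888, 0.001]
force: [-0.2, 0.6, 1.2]
opening: 0.36
finger_force: 29.8
```

>>> step_arm:
  moves:
    - [[0, 0, -0.1], [0, 0, 0]]
    - [[0, 0, -0.3], [0, 0, 0]]
    - [[0, 0, -0.5], [0, 0, 0]]
    - [[0, 0, -0.5], [0, 0, 0]]
    - [[0, 0, -0.5], [0, 0, 0]]

```text
time: 3.53
ee_pos: [0.3668, -0.3014, 0.078]
eef_rot: [3.012, -0.888, 0.005]
force: [-0.2, 0.1, -1.5]
opening: 0.361
finger_force: 29.8
```

Run:
```python
from h import *
d=cam('wrist'); cv2.imwrite('pics/w3.png',d['image'][100:384,130:400,::-1])
plan(.5616,-.1709,.08,-31.3)
```

```text
t3.6 pos [ 0.366  -0.3007  0.0767] ang-122.8 j7 -1.59 open30.9 F [-0.4  0.7 -0.8] ff29.8
 shift now-axes [ 0.6261 -1.4344 -0.0216] shift after-turn-axes [-1.417  -0.6645 -0.0219] turn [-2.000e-04 -3.000e-04  4.914e-01] dist rows 5.6 turn rows 12.4
```

View pics/w3.png

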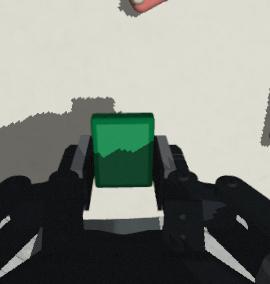

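The slab is held square between the pads at (123,150). The turn has to go the other way because of joint 7, so I'm adding a multi-call planner.

```bash
cat >> h.py <<'E'
def path(x,y,z,ang,n,half=None):
    """n calls to reach pose, each shift/turn in the axes at its start; closing line turned by the way that keeps j7 in range"""
    s=manip.get_state();R=Ro.from_rotvec(s['eef_rot']).as_matrix();p=s['ee_pos'];q=np.array([x,y,z])
    a=np.degrees(np.arctan2(R[1,1],R[0,1])); c=[(ang-a+90)%180-90]; c+=[c[0]-180*np.sign(c[0])]
    pa=np.degrees(np.arctan2(y,x)); rel=[(a+k-pa+180)%360-180 for k in c]
    b=c[int(np.argmin(np.abs(rel)))]  # closest to radial
    print('t%.1f'%s['time'],'pos',p.round(4),'ang%.1f'%a,'turn%.1f'%b,'j7 %.2f'%s['joints'][6],'open%.1f'%(s['opening']*85.4),'ff%.1f'%s['finger_force'])
    for i in range(n):
        G=Ro.from_euler('z',a+b*(i+1)/n,degrees=True).as_matrix();T=np.c_[np.cross(G[:,0],[0,0,-1]),G[:,0],[0,0,-1]]
        t=p+(q-p)/(n-i)
        print(' call',i+1,(R.T@(t-p)/.15).round(3),(Ro.from_matrix(R.T@T).as_rotvec()/np.pi).round(3)); p,R=t,T
E
python3 - <<'E'
from h import *
path(.5616,-.1709,.12,-31.3,3)
E
```

```text
t3.6 pos [ 0.366  -0.3007  0.0767] ang-122.8 turn91.5 j7 -1.59 open30.9 ff29.8
 call 1 [ 0.209 -0.478 -0.096] [ 0.   -0.   -0.17]
 call 2 [ 0.423 -0.306 -0.096] [ 0.    0.   -0.17]
 call 3 [ 0.519 -0.049 -0.096] [ 0.    0.   -0.17]
```

>>> step_arm:
  moves:
    - [[0.209, -0.478, -0.25], [0, 0, -0.17]]
    - [[0.209, -0.478, -0.25], [0, 0, -0.17]]
    - [[0.209, -0.478, -0.25], [0, 0, -0.17]]
    - [[0.209, -0.478, -0.25], [0, 0, -0.17]]
    - [[0.209, -0.478, -0.25], [0, 0, -0.17]]

```text
time: 4.0
ee_pos: [0.4312, -0.2563, 0.1128]
eef_rot: [-3.14, 0.047, 0.002]
force: [-0.1, -0.5, -1.0]
opening: 0.363
finger_force: 29.8
```

>>> step_arm:
  moves:
    - [[0.423, -0.306, -0.04], [0, 0, -0.17]]
    - [[0.423, -0.306, -0.04], [0, 0, -0.17]]
    - [[0.423, -0.306, -0.04], [0, 0, -0.17]]
    - [[0.423, -0.306, -0.04], [0, 0, -0.17]]
    - [[0.423, -0.306, -0.04], [0, 0, -0.17]]

```text
time: 4.42
ee_pos: [0.496, -0.2129, 0.1182]
eef_rot: [-3.04, -0.783, 0.003]
force: [0.4, -0.7, 0.0]
opening: 0.365
finger_force: 29.8
```

>>> step_arm:
  moves:
    - [[0.519, -0.049, 0], [0, 0, -0.17]]
    - [[0.519, -0.049, 0], [0, 0, -0.17]]
    - [[0.519, -0.049, 0], [0, 0, -0.17]]
    - [[0.519, -0.049, 0], [0, 0, -0.17]]
    - [[0.519, -0.049, 0], [0, 0, -0.17]]

```text
time: 4.83
ee_pos: [0.5609, -0.1695, 0.1179]
eef_rot: [-2.725, -1.557, 0.002]
force: [-0.5, 0.7, -0.2]
opening: 0.363
finger_force: 29.8
```

Run:
```python
from h import *
path(.5616,-.1709,.03,-31.3,1)
```

```text
t4.8 pos [ 0.5609 -0.1695  0.1179] ang-30.5 turn-0.8 j7 -0.47 open31.0 ff29.8
 call 1 [-0.006  0.011  0.586] [-0.001 -0.     0.004]
```

>>> step_arm:
  moves:
    - [[-0.006, 0.011, 0.2], [0, 0, 0.004]]
    - [[-0.006, 0.011, 0.4], [0, 0, 0.004]]
    - [[-0.006, 0.011, 0.586], [0, 0, 0.004]]
    - [[-0.006, 0.011, 0.586], [0, 0, 0.004]]
    - [[-0.006, 0.011, 0.586], [0, 0, 0.004]]

```text
time: 5.25
ee_pos: [0.5607, -0.1714, 0.0302]
eef_rot: [-2.741, -1.528, 0.004]
force: [0.8, -0.0, -0.7]
opening: 0.358
finger_force: 29.8
```

Run:
```python
from h import *
path(.5616,-.1709,.007,-31.3,1)
d=cam('wrist'); cv2.imwrite('pics/w4.png',cv2.resize(d['image'][100:384,130:400,::-1],None,fx=2,fy=2))
```

```text
t5.2 pos [ 0.5607 -0.1714  0.0302] ang-31.7 turn0.4 j7 -0.53 open30.6 ff29.8
 call 1 [0.006 0.004 0.155] [-0.001  0.    -0.002]
```

View pics/w4.png

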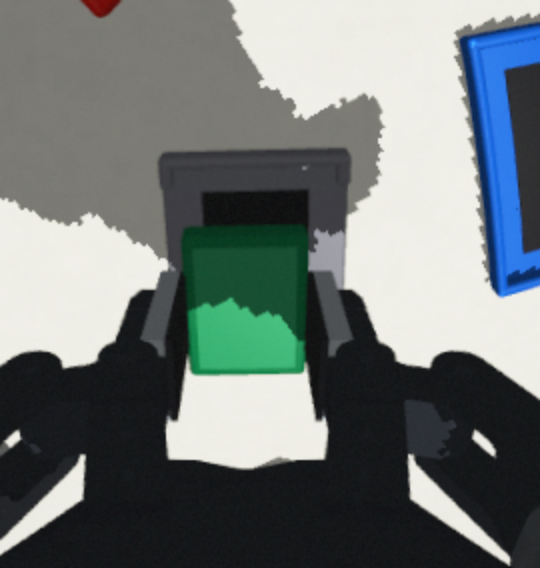

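The slab (246,300) sits about 2 mm left of the plate's mid-line (255), so I nudge it right and lower.

>>> step_arm:
  moves:
    - [[0.006, 0.016, 0.08], [0, 0, 0]]
    - [[0.006, 0.016, 0.12], [0, 0, 0]]
    - [[0.006, 0.016, 0.155], [0, 0, 0]]
    - [[0.006, 0.016, 0.155], [0, 0, 0]]
    - [[0.006, 0.016, 0.155], [0, 0, 0]]

```text
time: 5.72
ee_pos: [0.5647, -0.1726, 0.0089]
eef_rot: [-2.744, -1.529, 0.0]
force: [0.3, -0.3, 0.0]
opening: 0.366
finger_force: 29.9
```

>>> step_arm:
  moves:
    - [[0, 0, 0], [0, 0, 0]]
    - [[0, 0, 0], [0, 0, 0]]
    - [[0, 0, 0], [0, 0, 0]]
  hand: 40

```text
time: 5.97
ee_pos: [0.5651, -0.1727, 0.0093]
eef_rot: [2.744, 1.528, 0.001]
force: [0.7, 0.2, -0.4]
opening: 0.467
finger_force: 0.0
```

>>> step_arm:
  moves:
    - [[0, 0, -0.2], [0, 0, 0]]
    - [[0, 0, -0.4], [0, 0, 0]]
    - [[0, 0, -0.6], [0, 0, 0]]
    - [[0, 0, -0.6], [0, 0, 0]]
    - [[0, 0, -0.6], [0, 0, 0]]

```text
time: 6.38
ee_pos: [0.5661, -0.173, 0.101]
eef_rot: [2.742, 1.527, 0.004]
force: [-0.7, -0.6, -0.0]
opening: 0.463
finger_force: 0.0
```

Run:
```python
from h import *
d=cam('wrist'); cv2.imwrite('pics/w5.png',cv2.resize(d['image'][60:344,130:400,::-1],None,fx=2,fy=2))
path(.4612,-.0640,.08,-4,2)
```

```text
t6.4 pos [ 0.565  -0.1728  0.0993] ang-31.8 turn27.8 j7 -0.49 open39.6 ff0.0
 call 1 [ 0.126 -0.485  0.064] [ 0.     0.    -0.077]
 call 2 [ 0.239 -0.441  0.064] [ 0.     0.    -0.077]
```

View pics/w5.png

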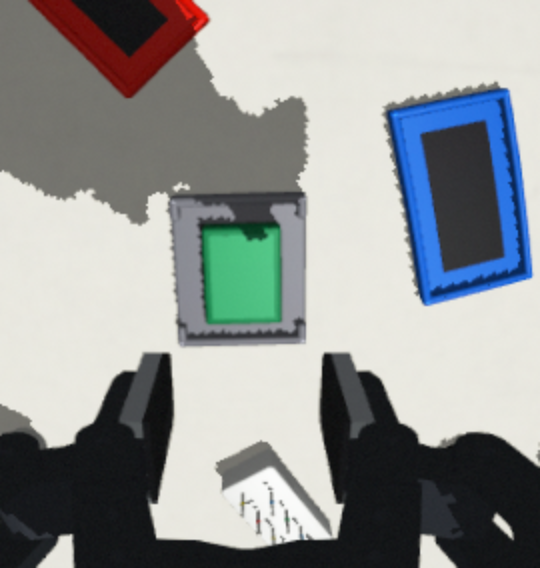

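The slab (242,273) lies square inside the plate outline and has been released. Next is the dish.

>>> step_arm:
  moves:
    - [[0.126, -0.485, 0], [0, 0, -0.077]]
    - [[0.126, -0.485, 0], [0, 0, -0.077]]
    - [[0.126, -0.485, 0], [0, 0, -0.077]]
    - [[0.126, -0.485, 0], [0, 0, -0.077]]
    - [[0.126, -0.485, 0], [0, 0, -0.077]]
  hand: 48

```text
time: 6.85
ee_pos: [0.5127, -0.1188, 0.0982]
eef_rot: [-2.541, -1.847, 0.001]
force: [0.8, 0.7, -0.6]
opening: 0.559
finger_force: 0.0
```

>>> step_arm:
  moves:
    - [[0.239, -0.441, 0.1], [0, 0, -0.077]]
    - [[0.239, -0.441, 0.1], [0, 0, -0.077]]
    - [[0.239, -0.441, 0.1], [0, 0, -0.077]]
    - [[0.239, -0.441, 0.1], [0, 0, -0.077]]
    - [[0.239, -0.441, 0.1], [0, 0, -0.077]]

```text
time: 7.27
ee_pos: [0.4618, -0.0648, 0.084]
eef_rot: [2.301, 2.139, 0.001]
force: [0.9, -0.7, 0.7]
opening: 0.565
finger_force: 0.0
```

Run:
```python
from h import *
d=cam('wrist'); cv2.imwrite('pics/w6.png',d['image'][60:344,130:400,::-1])
path(.4612,-.0640,.035,-4,1)
```

```text
t7.3 pos [ 0.462  -0.0649  0.084 ] ang-4.2 turn0.2 j7 -0.14 open47.8 ff0.0
 call 1 [ 0.005 -0.006  0.327] [ 0.    -0.    -0.001]
```

View pics/w6.png

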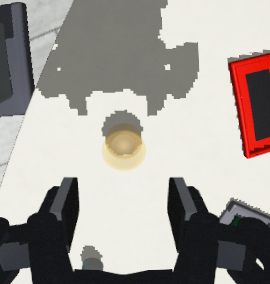

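The dish (124,145) is on the fingers' mid-line. I lower and grip.

>>> step_arm:
  moves:
    - [[0.003, -0.006, 0.2], [0, 0, 0]]
    - [[0.003, -0.006, 0.4], [0, 0, 0]]
    - [[0.003, -0.006, 0.52], [0, 0, 0]]
    - [[0.003, -0.006, 0.52], [0, 0, 0]]
    - [[0.003, -0.006, 0.52], [0, 0, 0]]

```text
time: 7.73
ee_pos: [0.4603, -0.0636, 0.0056]
eef_rot: [-2.299, -2.139, 0.0]
force: [0.3, -0.1, 0.7]
opening: 0.565
finger_force: 0.0
```

>>> step_arm:
  moves:
    - [[0, 0, 0], [0, 0, 0]]
    - [[0, 0, 0], [0, 0, 0]]
    - [[0, 0, 0], [0, 0, 0]]
    - [[0, 0, 0], [0, 0, 0]]
  hand: 25
  newtons: 25

```text
time: 8.07
ee_pos: [0.4614, -0.0637, 0.0073]
eef_rot: [2.297, 2.14, 0.002]
force: [-0.4, 0.3, 5.8]
opening: 0.343
finger_force: 24.6
```

>>> step_arm:
  moves:
    - [[0, 0, -0.2], [0, 0, 0]]
    - [[0, 0, -0.4], [0, 0, 0]]
    - [[0, 0, -0.55], [0, 0, 0]]
    - [[0, 0, -0.55], [0, 0, 0]]
    - [[0, 0, -0.55], [0, 0, 0]]

```text
time: 8.48
ee_pos: [0.4611, -0.0637, 0.0899]
eef_rot: [2.296, 2.139, 0.002]
force: [-0.7, 0.6, -1.2]
opening: 0.345
finger_force: 24.9
```

Run:
```python
from h import *
path(.564,-.172,.09,-31.5,2)
```

```text
t8.5 pos [ 0.4611 -0.0637  0.0899] ang-4.1 turn-27.4 j7 -0.14 open29.4 ff24.9
 call 1 [-0.336  0.368  0.001] [0.001 0.    0.076]
 call 2 [-0.239  0.437 -0.   ] [0.    0.    0.076]
```

>>> step_arm:
  moves:
    - [[-0.336, 0.368, 0], [0, 0, 0.076]]
    - [[-0.336, 0.368, 0], [0, 0, 0.076]]
    - [[-0.336, 0.368, 0], [0, 0, 0.076]]
    - [[-0.336, 0.368, 0], [0, 0, 0.076]]
    - [[-0.336, 0.368, 0], [0, 0, 0.076]]

```text
time: 8.9
ee_pos: [0.5107, -0.1167, 0.0873]
eef_rot: [-2.534, -1.853, 0.001]
force: [-0.3, 0.7, 1.0]
opening: 0.343
finger_force: 24.9
```

>>> step_arm:
  moves:
    - [[-0.239, 0.437, 0], [0, 0, 0.076]]
    - [[-0.239, 0.437, 0], [0, 0, 0.076]]
    - [[-0.239, 0.437, 0], [0, 0, 0.076]]
    - [[-0.239, 0.437, 0], [0, 0, 0.076]]
    - [[-0.239, 0.437, 0], [0, 0, 0.076]]

```text
time: 9.32
ee_pos: [0.5624, -0.1699, 0.0879]
eef_rot: [-2.736, -1.541, 0.001]
force: [-0.3, 0.6, 0.6]
opening: 0.346
finger_force: 25.0
```

Run:
```python
from h import *
d=cam('wrist'); a=cv2.resize(d['image'][100:344,150:370,::-1],(440,488))
e=cam('side'); b=cv2.resize(e['image'][130:250,170:260,::-1],(360,480)); a=a[:480]
cv2.imwrite('pics/w7.png',np.hstack([a,b]))
path(.564,-.172,.04,-31.5,1)
```

```text
t9.4 pos [ 0.5625 -0.1699  0.0883] ang-31.2 turn-0.3 j7 -0.50 open29.1 ff25.0
 call 1 [-0.006  0.016  0.322] [-0.    -0.     0.002]
```

View pics/w7.png

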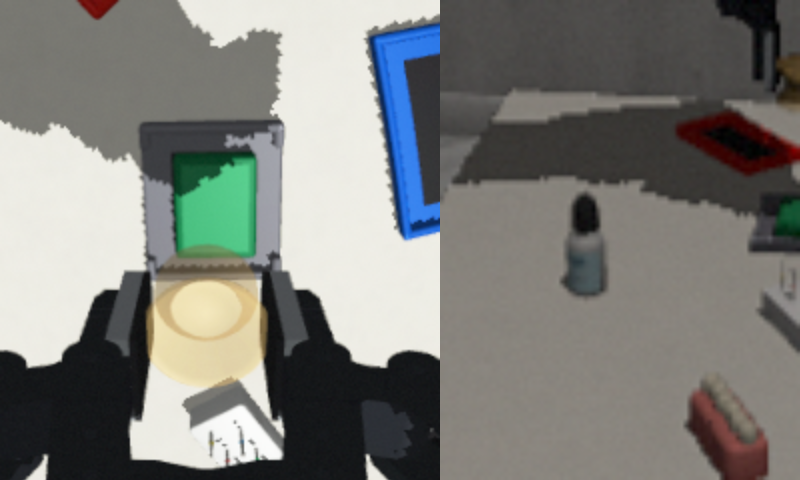

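The dish is held level at (208,315), with the slab straight ahead at (215,205). I lower onto the slab.

>>> step_arm:
  moves:
    - [[-0.006, 0.016, 0.15], [0, 0, 0]]
    - [[-0.006, 0.016, 0.3], [0, 0, 0]]
    - [[-0.006, 0.016, 0.42], [0, 0, 0]]
    - [[-0.006, 0.016, 0.42], [0, 0, 0]]
    - [[-0.006, 0.016, 0.42], [0, 0, 0]]

```text
time: 9.83
ee_pos: [0.5639, -0.1726, 0.0252]
eef_rot: [-2.737, -1.539, 0.001]
force: [-0.5, -0.8, 0.6]
opening: 0.345
finger_force: 25.0
```

Run:
```python
from h import *
path(.564,-.172,.0205,-31.5,1)
```

```text
t9.8 pos [ 0.5639 -0.1726  0.0252] ang-31.3 turn-0.2 j7 -0.53 open29.5 ff25.0
 call 1 [ 0.004 -0.002  0.032] [-0.001  0.     0.001]
```

>>> step_arm:
  moves:
    - [[0, 0, 0.015], [0, 0, 0]]
    - [[0, 0, 0.03], [0, 0, 0]]
    - [[0, 0, 0.03], [0, 0, 0]]

```text
time: 10.08
ee_pos: [0.5651, -0.1736, 0.0216]
eef_rot: [2.739, 1.537, 0.001]
force: [-0.6, -0.4, 0.4]
opening: 0.34
finger_force: 25.0
```

>>> step_arm:
  moves:
    - [[0, 0, 0], [0, 0, 0]]
    - [[0, 0, 0], [0, 0, 0]]
    - [[0, 0, 0], [0, 0, 0]]
    - [[0, 0, 0], [0, 0, 0]]
  hand: 46

```text
time: 10.42
ee_pos: [0.5649, -0.1736, 0.0211]
eef_rot: [2.739, 1.537, 0.0]
force: [-0.5, 0.0, 0.5]
opening: 0.538
finger_force: 0.0
```

>>> step_arm:
  moves:
    - [[0, 0, -0.2], [0, 0, 0]]
    - [[0, 0, -0.4], [0, 0, 0]]
    - [[0, 0, -0.6], [0, 0, 0]]
    - [[0, 0, -0.6], [0, 0, 0]]
    - [[0, 0, -0.6], [0, 0, 0]]

```text
time: 10.83
ee_pos: [0.5659, -0.1739, 0.1128]
eef_rot: [2.737, 1.536, 0.004]
force: [0.5, 0.0, -0.8]
opening: 0.538
finger_force: 0.0
```

Run:
```python
from h import *
d=cam('wrist'); a=cv2.resize(d['image'][60:304,150:370,::-1],(440,488))[:480]
e=cam('side'); b=cv2.resize(e['image'][150:270,220:310,::-1],(360,480))
cv2.imwrite('pics/w8.png',np.hstack([a,b]))
path(.5136,-.287,.1,-.5,2)
```

```text
t10.9 pos [ 0.5642 -0.1736  0.1102] ang-31.4 turn30.9 j7 -0.49 open46.0 ff0.0
 call 1 [-0.411  0.053  0.034] [-0.     0.    -0.086]
 call 2 [-0.41  -0.058  0.034] [ 0.     0.    -0.086]
```

View pics/w8.png

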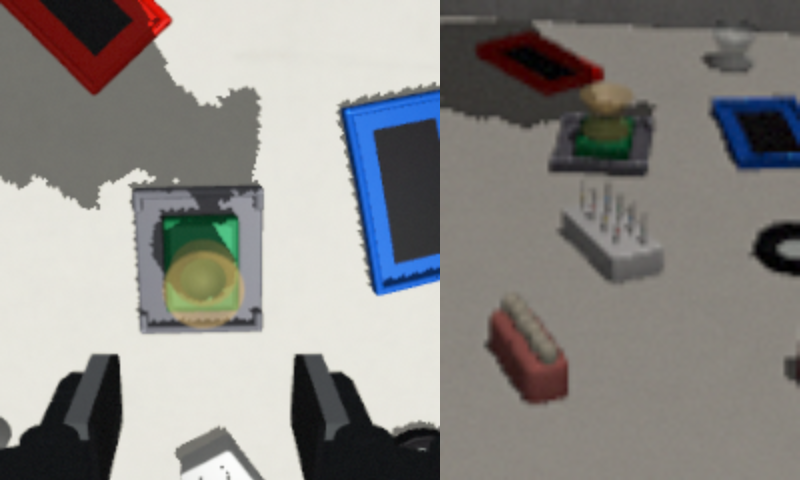

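The dish stands upright on the slab (left panel (204,280), right panel (605,110)). I'll check its centring from the top camera at the end. Next is the bur block.

>>> step_arm:
  moves:
    - [[-0.411, 0.053, 0], [0, 0, -0.086]]
    - [[-0.411, 0.053, 0], [0, 0, -0.086]]
    - [[-0.411, 0.053, 0], [0, 0, -0.086]]
    - [[-0.411, 0.053, 0], [0, 0, -0.086]]

```text
time: 11.27
ee_pos: [0.5378, -0.2319, 0.1092]
eef_rot: [-2.508, -1.889, 0.002]
force: [0.2, 0.9, 0.0]
opening: 0.541
finger_force: 0.0
```

>>> step_arm:
  moves:
    - [[-0.41, -0.058, 0.1], [0, 0, -0.086]]
    - [[-0.41, -0.058, 0.1], [0, 0, -0.086]]
    - [[-0.41, -0.058, 0.1], [0, 0, -0.086]]
    - [[-0.41, -0.058, 0.1], [0, 0, -0.086]]
    - [[-0.41, -0.058, 0.1], [0, 0, -0.086]]

```text
time: 11.68
ee_pos: [0.5146, -0.2854, 0.0953]
eef_rot: [-2.231, -2.21, -0.001]
force: [0.5, -0.1, -0.3]
opening: 0.539
finger_force: 0.0
```

Run:
```python
from h import *
path(.5136,-.287,.005,0.5,1)
```

```text
t11.7 pos [ 0.5146 -0.2854  0.0953] ang-0.5 turn1.0 j7 0.24 open46.0 ff0.0
 call 1 [-0.011 -0.006  0.602] [-0.    -0.    -0.006]
```

>>> step_arm:
  moves:
    - [[-0.01, -0.006, 0.2], [0, 0, -0.005]]
    - [[-0.01, -0.006, 0.4], [0, 0, -0.005]]
    - [[-0.01, -0.006, 0.6], [0, 0, -0.005]]
    - [[-0.01, -0.006, 0.6], [0, 0, -0.005]]
    - [[-0.01, -0.006, 0.6], [0, 0, -0.005]]

```text
time: 12.1
ee_pos: [0.5132, -0.2864, 0.0053]
eef_rot: [-2.21, -2.229, -0.0]
force: [-0.6, 0.4, 0.8]
opening: 0.537
finger_force: 0.0
```

>>> step_arm:
  moves:
    - [[0, 0, 0], [0, 0, 0]]
    - [[0, 0, 0], [0, 0, 0]]
    - [[0, 0, 0], [0, 0, 0]]
    - [[0, 0, 0], [0, 0, 0]]
  hand: 22
  newtons: 30

```text
time: 12.43
ee_pos: [0.5149, -0.2887, 0.0081]
eef_rot: [2.21, 2.228, 0.002]
force: [0.6, 1.7, 7.3]
opening: 0.342
finger_force: 30.4
```

>>> step_arm:
  moves:
    - [[0, 0, -0.2], [0, 0, 0]]
    - [[0, 0, -0.4], [0, 0, 0]]
    - [[0, 0, -0.7], [0, 0, 0]]
    - [[0, 0, -0.7], [0, 0, 0]]
    - [[0, 0, -0.7], [0, 0, 0]]

```text
time: 12.85
ee_pos: [0.5152, -0.2896, 0.1149]
eef_rot: [2.208, 2.225, 0.002]
force: [-0.2, 0.5, -1.5]
opening: 0.34
finger_force: 30.0
```

Run:
```python
from h import *
path(.6619,-.1930,.11,-17.4,2)
```

```text
t12.8 pos [ 0.5152 -0.2896  0.1149] ang0.4 turn-17.8 j7 0.27 open29.0 ff30.0
 call 1 [0.318 0.491 0.018] [0.002 0.001 0.05 ]
 call 2 [0.391 0.436 0.016] [0.   0.   0.05]
```

>>> step_arm:
  moves:
    - [[0.318, 0.491, 0], [0, 0, 0.05]]
    - [[0.318, 0.491, 0], [0, 0, 0.05]]
    - [[0.318, 0.491, 0], [0, 0, 0.05]]
    - [[0.318, 0.491, 0], [0, 0, 0.05]]

```text
time: 13.18
ee_pos: [0.5884, -0.2363, 0.1099]
eef_rot: [-2.374, -2.055, -0.002]
force: [0.3, -0.3, -0.0]
opening: 0.337
finger_force: 30.1
```

>>> step_arm:
  moves:
    - [[0.391, 0.436, 0], [0, 0, 0.05]]
    - [[0.391, 0.436, 0], [0, 0, 0.05]]
    - [[0.391, 0.436, 0], [0, 0, 0.05]]
    - [[0.391, 0.436, 0], [0, 0, 0.05]]
    - [[0.391, 0.436, 0], [0, 0, 0.05]]

```text
time: 13.6
ee_pos: [0.6592, -0.1922, 0.1098]
eef_rot: [-2.533, -1.857, 0.002]
force: [-0.1, 0.5, -1.8]
opening: 0.337
finger_force: 30.2
```

Run:
```python
from h import *
path(.6619,-.1930,.03,-17.4,1)
```

```text
t13.6 pos [ 0.6592 -0.1922  0.1098] ang-17.5 turn0.1 j7 -0.28 open28.8 ff30.2
 call 1 [0.001 0.02  0.532] [-0.001  0.    -0.001]
```

>>> step_arm:
  moves:
    - [[0.005, 0.01, 0.2], [0, 0, 0]]
    - [[0.005, 0.01, 0.4], [0, 0, 0]]
    - [[0.005, 0.01, 0.53], [0, 0, 0]]
    - [[0.005, 0.01, 0.53], [0, 0, 0]]
    - [[0.005, 0.01, 0.53], [0, 0, 0]]

```text
time: 14.02
ee_pos: [0.66, -0.1932, 0.0307]
eef_rot: [-2.535, -1.854, 0.003]
force: [-0.7, 0.3, 0.1]
opening: 0.338
finger_force: 30.2
```

Run:
```python
from h import *
d=cam('wrist'); a=cv2.resize(d['image'][60:344,130:400,::-1],None,fx=2,fy=2)
cv2.imwrite('pics/w9.png',a)
path(.6619,-.1930,.013,-17.4,1)
```

```text
t14.1 pos [ 0.6613 -0.1931  0.0324] ang-17.6 turn0.2 j7 -0.30 open28.9 ff30.2
 call 1 [0.002 0.004 0.129] [ 0.     0.    -0.001]
```

View pics/w9.png

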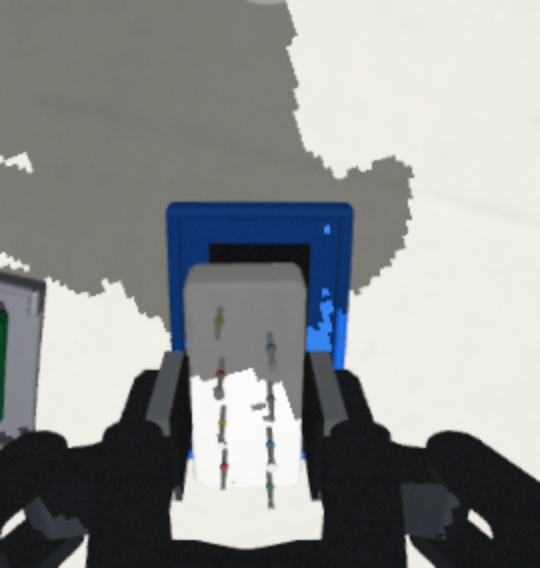

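The block (246,380) sits about 2 mm left of the cradle's mid-line (260), so I nudge it right. The tips will stay above the lip.

>>> step_arm:
  moves:
    - [[0.004, 0.016, 0.06], [0, 0, 0]]
    - [[0.004, 0.016, 0.1], [0, 0, 0]]
    - [[0.004, 0.016, 0.13], [0, 0, 0]]
    - [[0.004, 0.016, 0.13], [0, 0, 0]]

```text
time: 14.4
ee_pos: [0.6643, -0.1921, 0.0121]
eef_rot: [2.534, 1.856, 0.001]
force: [-0.1, 0.1, -1.0]
opening: 0.345
finger_force: 30.7
```

>>> step_arm:
  moves:
    - [[0, 0, 0], [0, 0, 0]]
    - [[0, 0, 0], [0, 0, 0]]
    - [[0, 0, 0], [0, 0, 0]]
    - [[0, 0, 0], [0, 0, 0]]
  hand: 40

```text
time: 14.73
ee_pos: [0.664, -0.1919, 0.0119]
eef_rot: [2.534, 1.857, -0.0]
force: [0.4, 0.3, 0.5]
opening: 0.469
finger_force: 0.0
```

>>> step_arm:
  moves:
    - [[0, 0, -0.2], [0, 0, 0]]
    - [[0, 0, -0.4], [0, 0, 0]]
    - [[0, 0, -0.7], [0, 0, 0]]
    - [[0, 0, -0.7], [0, 0, 0]]
    - [[0, 0, -0.7], [0, 0, 0]]

```text
time: 15.15
ee_pos: [0.666, -0.1921, 0.1208]
eef_rot: [2.53, 1.854, 0.006]
force: [1.0, 0.0, -0.7]
opening: 0.469
finger_force: 0.0
```

Run:
```python
from h import *
d=cam('wrist'); cv2.imwrite('pics/w10.png',d['image'][60:344,130:400,::-1])
path(.427,-.3748,.1,-2.3,3)
```

```text
t15.2 pos [ 0.6647 -0.192   0.1183] ang-17.5 turn15.2 j7 -0.28 open40.1 ff0.0
 call 1 [-0.546 -0.381  0.04 ] [ 0.001  0.    -0.028]
 call 2 [-0.511 -0.428  0.041] [ 0.     0.    -0.028]
 call 3 [-0.471 -0.472  0.041] [ 0.     0.    -0.028]
```

View pics/w10.png

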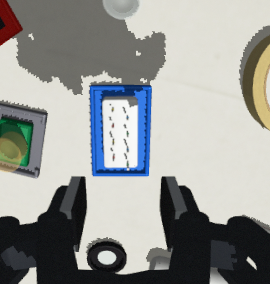

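The bur block (120,132) lies in the blue cradle. One picture is left, and I keep it for the end. Next is the jaw block.

>>> step_arm:
  moves:
    - [[-0.546, -0.381, 0], [0, 0, -0.028]]
    - [[-0.546, -0.381, 0], [0, 0, -0.028]]
    - [[-0.546, -0.381, 0], [0, 0, -0.028]]
    - [[-0.546, -0.381, 0], [0, 0, -0.028]]

```text
time: 15.53
ee_pos: [0.5803, -0.2577, 0.115]
eef_rot: [-2.455, -1.958, 0.007]
force: [0.1, 0.7, 0.6]
opening: 0.468
finger_force: 0.0
```

>>> step_arm:
  moves:
    - [[-0.511, -0.428, 0], [0, 0, -0.028]]
    - [[-0.511, -0.428, 0], [0, 0, -0.028]]
    - [[-0.511, -0.428, 0], [0, 0, -0.028]]
    - [[-0.511, -0.428, 0], [0, 0, -0.028]]

```text
time: 15.87
ee_pos: [0.5011, -0.3177, 0.1153]
eef_rot: [-2.366, -2.063, 0.005]
force: [0.4, -0.9, 0.1]
opening: 0.469
finger_force: 0.0
```

>>> step_arm:
  moves:
    - [[-0.471, -0.472, 0.1], [0, 0, -0.028]]
    - [[-0.471, -0.472, 0.1], [0, 0, -0.028]]
    - [[-0.471, -0.472, 0.1], [0, 0, -0.028]]
    - [[-0.471, -0.472, 0.1], [0, 0, -0.028]]
    - [[-0.471, -0.472, 0.1], [0, 0, -0.028]]

```text
time: 16.28
ee_pos: [0.4254, -0.3745, 0.1008]
eef_rot: [-2.268, -2.171, -0.0]
force: [0.9, 0.3, 0.5]
opening: 0.468
finger_force: 0.0
```

Run:
```python
from h import *
path(.427,-.3748,.035,-2.3,1)
```

```text
t16.3 pos [ 0.4254 -0.3745  0.1008] ang-2.5 turn0.2 j7 0.44 open39.9 ff0.0
 call 1 [-0.002  0.011  0.438] [-0.    -0.    -0.001]
```

>>> step_arm:
  moves:
    - [[-0.002, 0.011, 0.2], [0, 0, 0]]
    - [[-0.002, 0.011, 0.4], [0, 0, 0]]
    - [[-0.002, 0.011, 0.54], [0, 0, 0]]
    - [[-0.002, 0.011, 0.54], [0, 0, 0]]
    - [[-0.002, 0.011, 0.54], [0, 0, 0]]

```text
time: 16.7
ee_pos: [0.4287, -0.373, 0.0202]
eef_rot: [-2.264, -2.175, -0.002]
force: [0.6, -0.2, 0.9]
opening: 0.473
finger_force: 0.0
```

Run:
```python
from h import *
path(.427,-.3748,.009,-2.3,1)
```

```text
t16.7 pos [ 0.4287 -0.373   0.0202] ang-2.3 turn-0.0 j7 0.39 open40.4 ff0.0
 call 1 [-0.013 -0.011  0.075] [-0.    -0.001  0.   ]
```

>>> step_arm:
  moves:
    - [[-0.012, -0.01, 0.075], [0, 0, 0]]
    - [[-0.012, -0.01, 0.075], [0, 0, 0]]
    - [[-0.012, -0.01, 0.075], [0, 0, 0]]

```text
time: 16.95
ee_pos: [0.4265, -0.3769, 0.0101]
eef_rot: [2.267, 2.174, -0.0]
force: [-0.3, -0.2, 0.4]
opening: 0.471
finger_force: 0.0
```

>>> step_arm:
  moves:
    - [[0, 0, 0], [0, 0, 0]]
    - [[0, 0, 0], [0, 0, 0]]
    - [[0, 0, 0], [0, 0, 0]]
    - [[0, 0, 0], [0, 0, 0]]
  hand: 15

```text
time: 17.28
ee_pos: [0.4268, -0.3771, 0.0106]
eef_rot: [2.267, 2.173, 0.0]
force: [-0.4, 0.1, 6.4]
opening: 0.246
finger_force: 30.3
```

>>> step_arm:
  moves:
    - [[0, 0, -0.2], [0, 0, 0]]
    - [[0, 0, -0.4], [0, 0, 0]]
    - [[0, 0, -0.7], [0, 0, 0]]
    - [[0, 0, -0.7], [0, 0, 0]]
    - [[0, 0, -0.7], [0, 0, 0]]

```text
time: 17.7
ee_pos: [0.4277, -0.3778, 0.1176]
eef_rot: [2.264, 2.17, -0.0]
force: [-0.5, -0.6, -0.1]
opening: 0.244
finger_force: 29.7
```

Run:
```python
from h import *
path(.5768,-.0410,.115,11.9,3)
```

```text
t17.7 pos [ 0.4277 -0.3778  0.1176] ang-2.4 turn14.3 j7 0.45 open20.9 ff29.7
 call 1 [0.762 0.299 0.004] [ 0.001  0.001 -0.027]
 call 2 [0.734 0.362 0.006] [ 0.     0.    -0.027]
 call 3 [0.702 0.422 0.006] [ 0.     0.    -0.027]
```

>>> step_arm:
  moves:
    - [[0.762, 0.299, 0], [0, 0, -0.027]]
    - [[0.762, 0.299, 0], [0, 0, -0.027]]
    - [[0.762, 0.299, 0], [0, 0, -0.027]]
    - [[0.762, 0.299, 0], [0, 0, -0.027]]
    - [[0.762, 0.299, 0], [0, 0, -0.027]]

```text
time: 18.12
ee_pos: [0.4764, -0.2615, 0.1135]
eef_rot: [-2.167, -2.273, -0.0]
force: [0.2, -1.2, 0.1]
opening: 0.245
finger_force: 29.7
```

>>> step_arm:
  moves:
    - [[0.734, 0.362, 0], [0, 0, -0.027]]
    - [[0.734, 0.362, 0], [0, 0, -0.027]]
    - [[0.734, 0.362, 0], [0, 0, -0.027]]
    - [[0.734, 0.362, 0], [0, 0, -0.027]]
    - [[0.734, 0.362, 0], [0, 0, -0.027]]

```text
time: 18.53
ee_pos: [0.5255, -0.1506, 0.1137]
eef_rot: [-2.071, -2.361, 0.0]
force: [0.2, -1.7, -1.1]
opening: 0.247
finger_force: 29.7
```

>>> step_arm:
  moves:
    - [[0.69, 0.422, 0], [0, 0, -0.027]]
    - [[0.69, 0.422, 0], [0, 0, -0.027]]
    - [[0.69, 0.422, 0], [0, 0, -0.027]]
    - [[0.69, 0.422, 0], [0, 0, -0.027]]
    - [[0.69, 0.422, 0], [0, 0, -0.027]]

```text
time: 18.95
ee_pos: [0.5751, -0.0409, 0.1137]
eef_rot: [-1.971, -2.445, 0.001]
force: [0.2, -1.5, -0.4]
opening: 0.244
finger_force: 29.8
```

Run:
```python
from h import *
path(.5772,-.0430,.033,11.9,1)
```

```text
t18.9 pos [ 0.5751 -0.0409  0.1137] ang12.3 turn-0.4 j7 -0.01 open20.8 ff29.8
 call 1 [-0.017  0.012  0.538] [-0.    -0.     0.002]
```

>>> step_arm:
  moves:
    - [[-0.015, 0.01, 0.2], [0, 0, 0]]
    - [[-0.015, 0.01, 0.4], [0, 0, 0]]
    - [[-0.015, 0.01, 0.54], [0, 0, 0]]
    - [[-0.015, 0.01, 0.54], [0, 0, 0]]
    - [[-0.015, 0.01, 0.54], [0, 0, 0]]

```text
time: 19.37
ee_pos: [0.5758, -0.0457, 0.0326]
eef_rot: [-1.976, -2.44, 0.004]
force: [-0.2, 0.7, 0.3]
opening: 0.246
finger_force: 29.8
```

Run:
```python
from h import *
path(.5772,-.0430,.015,11.9,1)
# offset of block (pink) from cradle (red) mid-line in wrist picture, by columns
d=cam('wrist');im=d['image'].astype(int);r,g,b=im[...,0],im[...,1],im[...,2]
pink=(r>1.25*g)&(g>.3*r)&(r>60);red=(r>3.5*g)&(r>40)
for n,m in(('pink',pink),('red',red)):
    m[:,:190]=0;m[:,330:]=0
    for v in range(150,300,15):
        u=np.nonzero(m[v])[0]
        if len(u)>4: print(n,v,u.min(),u.max(),(u.min()+u.max())/2)
```

```text
t19.4 pos [ 0.5758 -0.0457  0.0326] ang12.0 turn-0.1 j7 -0.07 open21.0 ff29.8
 call 1 [0.016 0.013 0.118] [-0.001 -0.     0.001]
pink 195 221 298 259.5
pink 210 221 297 259.0
pink 225 222 296 259.0
pink 240 232 295 263.5
pink 255 233 273 253.0
pink 270 233 272 252.5
pink 285 233 272 252.5
red 165 221 298 259.5
red 180 221 298 259.5
red 195 222 297 259.5
red 210 222 296 259.0
red 225 223 295 259.0
red 240 288 294 291.0
```

>>> step_arm:
  moves:
    - [[0.014, 0.02, 0.06], [0, 0, 0]]
    - [[0.014, 0.02, 0.09], [0, 0, 0]]
    - [[0.014, 0.02, 0.118], [0, 0, 0]]
    - [[0.014, 0.02, 0.118], [0, 0, 0]]

```text
time: 19.75
ee_pos: [0.5792, -0.0406, 0.0153]
eef_rot: [-1.973, -2.444, 0.001]
force: [0.6, 0.1, -0.7]
opening: 0.239
finger_force: 29.8
```

>>> step_arm:
  moves:
    - [[0, 0, 0], [0, 0, 0]]
    - [[0, 0, 0], [0, 0, 0]]
    - [[0, 0, 0], [0, 0, 0]]
    - [[0, 0, 0], [0, 0, 0]]
  hand: 32

```text
time: 20.08
ee_pos: [0.5797, -0.0405, 0.0162]
eef_rot: [1.973, 2.444, 0.0]
force: [0.5, -0.4, 0.3]
opening: 0.374
finger_force: 0.0
```

>>> step_arm:
  moves:
    - [[0, 0, -0.2], [0, 0, 0]]
    - [[0, 0, -0.4], [0, 0, 0]]
    - [[0, 0, -0.8], [0, 0, 0]]
    - [[0, 0, -0.8], [0, 0, 0]]
    - [[0, 0, -0.8], [0, 0, 0]]

```text
time: 20.5
ee_pos: [0.5822, -0.0403, 0.1413]
eef_rot: [1.969, 2.439, 0.006]
force: [0.9, 0.2, -0.1]
opening: 0.376
finger_force: 0.0
```

Run:
```python
from h import *
path(.5485,-.4405,.13,-49,4)
```

```text
t20.5 pos [ 0.5822 -0.0403  0.1413] ang12.2 turn-61.2 j7 -0.01 open32.1 ff0.0
 call 1 [-0.64  -0.196  0.019] [0.002 0.001 0.085]
 call 2 [-0.669 -0.02   0.019] [0.    0.    0.085]
 call 3 [-0.651  0.157  0.019] [0.    0.    0.085]
 call 4 [-0.586  0.323  0.019] [0.    0.    0.085]
```

>>> step_arm:
  moves:
    - [[-0.64, -0.196, 0], [0, 0, 0.085]]
    - [[-0.64, -0.196, 0], [0, 0, 0.085]]
    - [[-0.64, -0.196, 0], [0, 0, 0.085]]
    - [[-0.64, -0.196, 0], [0, 0, 0.085]]
  hand: 40

```text
time: 20.83
ee_pos: [0.5698, -0.1472, 0.1352]
eef_rot: [2.29, 2.149, -0.004]
force: [-0.7, -0.2, -0.3]
opening: 0.465
finger_force: 0.0
```

>>> step_arm:
  moves:
    - [[-0.669, -0.02, 0], [0, 0, 0.085]]
    - [[-0.669, -0.02, 0], [0, 0, 0.085]]
    - [[-0.669, -0.02, 0], [0, 0, 0.085]]
    - [[-0.669, -0.02, 0], [0, 0, 0.085]]

```text
time: 21.17
ee_pos: [0.5608, -0.2466, 0.1351]
eef_rot: [2.555, 1.826, -0.004]
force: [-0.7, -0.4, -0.2]
opening: 0.469
finger_force: 0.0
```

>>> step_arm:
  moves:
    - [[-0.651, 0.157, 0], [0, 0, 0.085]]
    - [[-0.651, 0.157, 0], [0, 0, 0.085]]
    - [[-0.651, 0.157, 0], [0, 0, 0.085]]
    - [[-0.651, 0.157, 0], [0, 0, 0.085]]

```text
time: 21.5
ee_pos: [0.552, -0.3461, 0.135]
eef_rot: [2.774, 1.472, -0.004]
force: [-0.8, -0.2, -0.2]
opening: 0.468
finger_force: 0.0
```

>>> step_arm:
  moves:
    - [[-0.586, 0.323, 0], [0, 0, 0.085]]
    - [[-0.586, 0.323, 0], [0, 0, 0.085]]
    - [[-0.586, 0.323, 0], [0, 0, 0.085]]
    - [[-0.586, 0.323, 0], [0, 0, 0.085]]
    - [[-0.586, 0.323, 0], [0, 0, 0.085]]

```text
time: 21.92
ee_pos: [0.5455, -0.4404, 0.1351]
eef_rot: [-2.941, -1.1, -0.0]
force: [0.7, 1.0, -0.1]
opening: 0.464
finger_force: 0.0
```

Run:
```python
from h import *
path(.5485,-.4405,.08,-49,1)
```

```text
t21.9 pos [ 0.5455 -0.4404  0.1351] ang-49.0 turn-0.0 j7 -0.37 open39.7 ff0.0
 call 1 [0.015 0.014 0.368] [-0. -0.  0.]
```

>>> step_arm:
  moves:
    - [[0.01, 0.01, 0.2], [0, 0, 0]]
    - [[0.01, 0.01, 0.36], [0, 0, 0]]
    - [[0.01, 0.01, 0.36], [0, 0, 0]]
    - [[0.01, 0.01, 0.36], [0, 0, 0]]

```text
time: 22.25
ee_pos: [0.5478, -0.4383, 0.0811]
eef_rot: [-2.938, -1.103, 0.001]
force: [-0.4, 0.0, 1.7]
opening: 0.467
finger_force: 0.0
```

Run:
```python
from h import *
path(.5485,-.4405,.013,-49,1)
```

```text
t22.2 pos [ 0.5478 -0.4383  0.0811] ang-48.8 turn-0.2 j7 -0.39 open39.9 ff0.0
 call 1 [-0.006  0.015  0.454] [-0.001 -0.     0.001]
```

>>> step_arm:
  moves:
    - [[-0.006, 0.01, 0.15], [0, 0, 0]]
    - [[-0.006, 0.01, 0.3], [0, 0, 0]]
    - [[-0.006, 0.01, 0.454], [0, 0, 0]]
    - [[-0.006, 0.01, 0.454], [0, 0, 0]]
    - [[-0.006, 0.01, 0.454], [0, 0, 0]]

```text
time: 22.67
ee_pos: [0.5484, -0.4419, 0.0149]
eef_rot: [-2.942, -1.101, -0.001]
force: [-1.1, 0.6, 1.1]
opening: 0.468
finger_force: 0.0
```

Run:
```python
from h import *
path(.5485,-.4405,.013,-49,1)
```

```text
t22.7 pos [ 0.5484 -0.4419  0.0149] ang-49.0 turn-0.0 j7 -0.40 open40.0 ff0.0
 call 1 [ 0.006 -0.007  0.013] [-0. -0.  0.]
```

>>> step_arm:
  moves:
    - [[0.004, -0.005, 0], [0, 0, 0]]
    - [[0.004, -0.005, 0], [0, 0, 0]]

```text
time: 22.83
ee_pos: [0.5493, -0.442, 0.0167]
eef_rot: [2.94, 1.099, 0.003]
force: [0.2, -0.4, 0.1]
opening: 0.469
finger_force: 0.0
```

>>> step_arm:
  moves:
    - [[0, 0, 0], [0, 0, 0]]
    - [[0, 0, 0], [0, 0, 0]]
    - [[0, 0, 0], [0, 0, 0]]
    - [[0, 0, 0], [0, 0, 0]]
    - [[0, 0, 0], [0, 0, 0]]
  hand: 14
  newtons: 20

```text
time: 23.25
ee_pos: [0.5486, -0.4421, 0.0155]
eef_rot: [2.941, 1.099, 0.002]
force: [-1.3, 1.6, 6.2]
opening: 0.231
finger_force: 20.4
```

>>> step_arm:
  moves:
    - [[0, 0, -0.2], [0, 0, 0]]
    - [[0, 0, -0.4], [0, 0, 0]]
    - [[0, 0, -0.6], [0, 0, 0]]
    - [[0, 0, -0.6], [0, 0, 0]]
    - [[0, 0, -0.6], [0, 0, 0]]

```text
time: 23.67
ee_pos: [0.549, -0.4425, 0.1067]
eef_rot: [2.939, 1.098, 0.004]
force: [0.2, 0.5, -1.2]
opening: 0.228
finger_force: 19.8
```

Run:
```python
from h import *
path(.6015,-.3287,.105,-40,1)
# column of the held bottle below the cap vs picture centre
d=cam('top')
D=d['range_z'];P=np.array([w(d,u,v) for u in range(230,400) for v in range(120,240) if D[v,u]>0]);
q=P[np.hypot(P[:,0]-.5945,P[:,1]+.4005)<.02];print('purple top',q[:,2].max(),q[q[:,2]>.045].mean(0))
q=P[np.hypot(P[:,0]-.5485,P[:,1]+.4405)<.012];print('old place z',np.median(q[:,2]))
```

```text
t23.7 pos [ 0.549  -0.4425  0.1067] ang-49.0 turn9.0 j7 -0.38 open19.5 ff19.8
 call 1 [ 0.762 -0.343  0.011] [ 0.001 -0.    -0.05 ]
purple top 0.057891626203418214 [ 0.59398242 -0.40029428  0.05359008]
old place z nan
  return _methods._mean(a, axis=axis, dtype=dtype,
  ret = ret.dtype.type(ret / rcount)
```

>>> step_arm:
  moves:
    - [[0.762, -0.343, 0], [0, 0, -0.05]]
    - [[0.762, -0.343, 0], [0, 0, -0.05]]
    - [[0.762, -0.343, 0], [0, 0, -0.05]]
    - [[0.762, -0.343, 0], [0, 0, -0.05]]
    - [[0.762, -0.343, 0], [0, 0, -0.05]]

```text
time: 24.13
ee_pos: [0.6016, -0.3235, 0.1027]
eef_rot: [-2.841, -1.334, -0.0]
force: [-0.2, -1.7, 0.3]
opening: 0.229
finger_force: 19.8
```

Run:
```python
from h import *
path(.6015,-.3290,.035,-40,1)
```

```text
t24.1 pos [ 0.6016 -0.3235  0.1027] ang-39.7 turn-0.3 j7 -0.43 open19.5 ff19.8
 call 1 [-0.029  0.024  0.451] [-0.001 -0.     0.002]
```

>>> step_arm:
  moves:
    - [[-0.029, 0.02, 0.15], [0, 0, 0]]
    - [[-0.029, 0.02, 0.3], [0, 0, 0]]
    - [[-0.029, 0.02, 0.45], [0, 0, 0]]
    - [[-0.029, 0.02, 0.45], [0, 0, 0]]
    - [[-0.029, 0.02, 0.45], [0, 0, 0]]

```text
time: 24.55
ee_pos: [0.5982, -0.3337, 0.0347]
eef_rot: [-2.846, -1.324, 0.004]
force: [0.1, -0.1, 0.4]
opening: 0.228
finger_force: 19.8
```

Run:
```python
from h import *
path(.6015,-.3290,.0205,-40,1)
```

```text
t24.6 pos [ 0.5982 -0.3337  0.0347] ang-40.1 turn0.1 j7 -0.44 open19.5 ff19.8
 call 1 [ 0.039 -0.003  0.095] [-0.001  0.    -0.001]
```

>>> step_arm:
  moves:
    - [[0.033, 0, 0], [0, 0, 0]]
    - [[0.033, 0, 0.04], [0, 0, 0]]
    - [[0.033, 0, 0.08], [0, 0, 0]]
    - [[0.033, 0, 0.095], [0, 0, 0]]
    - [[0.033, 0, 0.095], [0, 0, 0]]

```text
time: 24.97
ee_pos: [0.6027, -0.3293, 0.0215]
eef_rot: [-2.847, -1.327, 0.001]
force: [0.2, 0.5, 0.3]
opening: 0.231
finger_force: 19.8
```

Run:
```python
from h import *
path(.6015,-.3290,.0205,-40,1); print(manip.get_state()['force'])
```

```text
t25.0 pos [ 0.6027 -0.3293  0.0215] ang-40.0 turn0.0 j7 -0.45 open19.7 ff19.8
 call 1 [-0.004 -0.007  0.007] [-0.  0. -0.]
[0.15822304 0.54960588 0.28043705]
```

>>> step_arm:
  moves:
    - [[0, 0, 0.012], [0, 0, 0]]
    - [[0, 0, 0.012], [0, 0, 0]]
    - [[0, 0, 0.012], [0, 0, 0]]

```text
time: 25.22
ee_pos: [0.6031, -0.3294, 0.0204]
eef_rot: [2.848, 1.327, 0.0]
force: [0.4, 0.3, -0.2]
opening: 0.235
finger_force: 19.8
```

>>> step_arm:
  moves:
    - [[0, 0, 0], [0, 0, 0]]
    - [[0, 0, 0], [0, 0, 0]]
    - [[0, 0, 0], [0, 0, 0]]
    - [[0, 0, 0], [0, 0, 0]]
    - [[0, 0, 0], [0, 0, 0]]
  hand: 36

```text
time: 25.63
ee_pos: [0.6031, -0.3293, 0.0203]
eef_rot: [2.848, 1.327, 0.0]
force: [0.3, 0.5, 0.1]
opening: 0.42
finger_force: 0.0
```

>>> step_arm:
  moves:
    - [[0, 0, -0.15], [0, 0, 0]]
    - [[0, 0, -0.3], [0, 0, 0]]
    - [[0, 0, -0.5], [0, 0, 0]]
    - [[0, 0, -0.8], [0, 0, 0]]
    - [[0, 0, -0.8], [0, 0, 0]]

```text
time: 26.05
ee_pos: [0.6062, -0.3304, 0.1487]
eef_rot: [2.84, 1.323, 0.01]
force: [0.8, -0.4, 1.5]
opening: 0.421
finger_force: 0.0
```

Run:
```python
from h import *
path(.40,-.5,.25,-68,2)
```

```text
t26.1 pos [ 0.6062 -0.3304  0.1487] ang-40.0 turn-28.0 j7 -0.42 open35.9 ff0.0
 call 1 [-0.874 -0.159 -0.342] [ 0.003 -0.001  0.078]
 call 2 [-0.888  0.054 -0.338] [0.    0.    0.078]
```

>>> step_arm:
  moves:
    - [[-0.87, -0.16, -0.34], [0, 0, 0.078]]
    - [[-0.87, -0.16, -0.34], [0, 0, 0.078]]
    - [[-0.87, -0.16, -0.34], [0, 0, 0.078]]
    - [[-0.87, -0.16, -0.34], [0, 0, 0.078]]
    - [[-0.87, -0.16, -0.34], [0, 0, 0.078]]

```text
time: 26.47
ee_pos: [0.4971, -0.4192, 0.1936]
eef_rot: [2.988, 0.956, -0.001]
force: [0.1, -0.6, 0.6]
opening: 0.422
finger_force: 0.0
```

>>> step_arm:
  moves:
    - [[-0.89, 0.05, -0.34], [0, 0, 0.078]]
    - [[-0.89, 0.05, -0.34], [0, 0, 0.078]]
    - [[-0.89, 0.05, -0.34], [0, 0, 0.078]]
    - [[-0.89, 0.05, -0.34], [0, 0, 0.078]]
    - [[-0.89, 0.05, -0.34], [0, 0, 0.078]]

```text
time: 26.88
ee_pos: [0.3932, -0.5025, 0.2441]
eef_rot: [3.083, 0.585, -0.001]
force: [-0.3, -0.0, -0.7]
opening: 0.419
finger_force: 0.0
```

Run:
```python
from h import *
d=cam('top'); e=cam('side')
a=cv2.resize(d['image'][95:235,130:310,::-1],(540,420)); b=cv2.resize(e['image'][145:255,180:350,::-1],(510,330))
a=cv2.copyMakeBorder(a,0,0,0,0,0); c=np.zeros((600,800,3),np.uint8)
a=cv2.resize(d['image'][95:195,130:310,::-1],(540,300)); c[:300,:540]=a; c[300:600,:464]=cv2.resize(b,(464,300))
cv2.imwrite('pics/fin.png',np.clip(c*1.4,0,255).astype(np.uint8))
D=d['range_z'];P=np.array([w(d,u,v) for u in range(130,370) for v in range(90,270) if D[v,u]>0])
for n,x,y,lo,r in(('bottle',.6015,-.329,.045,.03),('dish',.564,-.172,.025,.03),('jaw',.5768,-.041,.017,.045),('bur',.6619,-.193,.013,.05),('white',.4207,-.1937,.05,.03)):
    q=P[(np.hypot(P[:,0]-x,P[:,1]-y)<r)&(P[:,2]>lo)&(P[:,2]<.08)]
    print(n,len(q),q.mean(0).round(4),((q.max(0)+q.min(0))/2).round(4),q[:,2].max().round(4),'rect',cv2.minAreaRect((q[:,:2]*1000).astype(np.float32)))
print(manip.get_state()['ee_pos'])
```

```text
bottle 42 [ 0.6012 -0.327   0.0569] [ 0.6015 -0.3271  0.0552] 0.0651 rect ((601.509765625, -327.1414489746094), (13.09389591217041, 12.140772819519043), 88.90242004394531)
dish 170 [ 0.5651 -0.1728  0.0344] [ 0.5649 -0.173   0.034 ] 0.0424 rect ((564.5075073242188, -173.58901977539062), (30.413515090942383, 31.033397674560547), 68.02422332763672)
jaw 268 [ 0.5773 -0.041   0.0262] [ 0.5782 -0.0395  0.0273] 0.0373 rect ((578.1775512695312, -40.1678466796875), (22.11713218688965, 57.402931213378906), 11.711224555969238)
bur 392 [ 0.6625 -0.1916  0.0207] [ 0.6609 -0.1962  0.027 ] 0.0411 rect ((660.9215698242188, -196.60897827148438), (74.50776672363281, 50.69540023803711), 72.41179656982422)
white 34 [ 0.4215 -0.1934  0.0554] [ 0.4213 -0.1934  0.0551] 0.0601 rect ((421.2249450683594, -193.4176025390625), (12.685442924499512, 10.6737642288208), 89.47160339355469)
[ 0.39739246 -0.49804717  0.24223382]
```

View pics/fin.png

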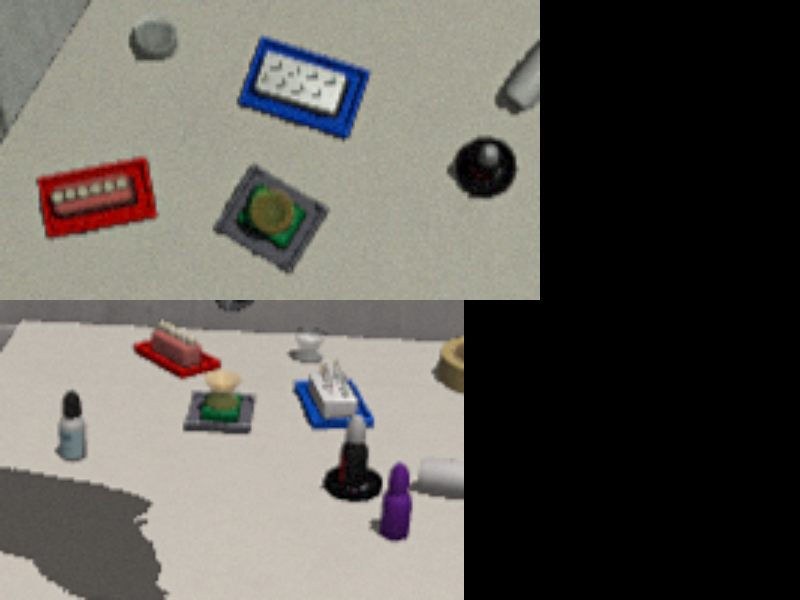

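Jaw block (93,195), bur block (300,80), slab with dish (272,215) and dark bottle (488,160) all sit in their own holders. The white bottle stands in its place, and everything measures within about 4 mm of its centre.

```bash
python3 -c "
from plant import manip
print(manip.sign_off())"
```

```text
the job is handed in; nothing more can be done
None
```

The job is handed in, though sign-off returned no verdict: by the last camera check the four kit pieces are in their holders, the amber dish stands on the slab, the white bottle has not moved and the gripper is clear of everything.

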